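# Clear and start the bench timer at the green bowl

## Robot

A 6-joint arm with a two-finger parallel gripper is mounted at the origin on the work surface. World frame = base frame: x ahead of the robot, y to its left, z up, the work surface at z = 0. Lengths are in m, angles in rad, forces in N, time in s.
With the tool pointing down it reaches from about 0.225 to 0.875 m from the base axis. Payload 3.4 kg.
Tool frame: the origin (TCP) lies at the very end of the fingers, on their centre line; the grasp point (between the pads) lies 19 mm behind it; z points along the fingers, y is the direction in which the jaws open and shut (so a half turn about z gives the same grasp; the last joint's range is limited). The gripper opens to 85 mm and grips with 20 to 120 N. Pads are 22 mm wide; open, the fingers measure 114 mm over their backs; the gripper's body (76 mm by 85 mm) begins 54 mm behind the grasp point. The pads swing forward as they close: fully open they stand 13 mm farther back than shut.
Start: joints at [-1.273, 0.276, 1.505, -0, 1.361, -0.121], TCP at [0.234, -0.525, 0.231] pointing down, gripper open.
Joint ranges: [-2.89, 2.89], [-0.75, 2.08], [0.22, 2.7], [-1.18, 4.32], [0.11, 2.71], [-2.7, 2.7]. Speed limits (rad/s): [2.57, 2.57, 3.14, 3.14, 3.14, 3.14].

## Interface

Orientations are given as a unit quaternion [w, x, y, z].
In Python, from rig import manip, viewer, job gives the robot as it stands.
- The arm moves only by the shell command python3 -m crank 'ROWS' [OPENING] [FORCE]. ROWS is JSON, a list of rows, each a list of 6 numbers: the shift along the tool's x, y, z in m, then the turn, a rotation vector about the tool's x, y, z in degrees. In form: [[dx, dy, dz, rx, ry, rz], ...]. A call has 1 to 20 rows; each row is the pose to reach, as a shift and turn from the pose measured when the call began, along the tool's axes at that moment; what a row does not reach only later rows make up. A row lasts 1/8 s, in which the tool goes at most 62.5 mm and 10.7 degrees, less where a joint would pass 70% of its speed; a pose out of reach is approached as far as the arm can. A call with a gripper value outside its range is refused whole. OPENING is the opening, from 0 (shut) to 1 (fully open), set as the call begins (- or left out, the last holds). The fingers move at their own pace and stop on an object; FORCE is the grip in N (left out, the last holds). Time passes only in rows, so rows that repeat a pose let the fingers close. It gives the time, the measured TCP pose, the force and the opening at its end, in the units of the state.
- manip.get_state(): the state, without advancing time (a new reading comes with each control period).
- viewer.get_image(name): name is "scene" or "top" or "wrist"; returns a dict with "frame" (384x512x3 uint8, blue, green, red), "range_z" (384x512 float32, m along the optical axis (not along the pixel's ray), 0 where there is no reading), "intrinsics" (3x3 intrinsics, pixels), "world_from_camera" (4x4, takes a point from camera to world coordinates); the wrist camera has in their place "mount" (4x4, takes a point from camera to tool coordinates, whose origin is the TCP and whose axes are the flange's). Camera axes: x right, y up, looking along -z (the intrinsics and any distortion apply to the point x, -y, -z); pixel columns grow to the right and rows downward; lengths in m; the calibration is good to about 2 mm. The wrist camera is an equidistant fisheye: a pixel r from the principal point sees the ray r / f radians off the axis. A picture is of the moment at which its call begins: read the wrist's pose just before it.
- job.sign_off(): hands the job in, once; it reports no verdict.
The state is a dict: "clock": time; "qpos": joint angles; "qd": joint speeds; "effort": joint torques, N m; "position": TCP position; "ee_rot": TCP orientation; "contact_force": force on the tool from outside, world axes, zero at the start; "moment": the same for the moment, N m; "width": finger opening in m.
Only numpy, scipy, OpenCV 4.12 (cv2) and the standard library are available. Lean on these libraries where they do the work, as an engineer would, in place of code of your own. Each camera call takes 0.05 s, during which the arm holds its last target. There are 200 camera calls.

## Task

The next casting job is the one at the green bowl: on the timer standing right at that bowl, press the white button to clear it and let it come back up, then press the red button to start it and let it come back up. Press gently with the fingertips, one button at a time, without shifting, tipping or lifting the timer. Leave the other timers, the bowl and the can untouched, and finish clear of everything.

Things in the scene. Friction and masses are not known exactly. Their poses are not given: they have to be found in the camera images.
- timer_green: The bench timer at the green bowl, the one to clear and start; identical to the others: grey box 80 deep (x) x 110 wide (y) x 28 high, 250 g nominal, standing loose on rubber; origin at the centre of its underside, z up; green display strip (1.5 mm raised) on its +x half, two push buttons on its -x half at x = -14: white at y = +28, red at y = -28 (own axes, mm). Its yaw is within about 0.35 rad of the world's. 
- green_clear (a joint): White clear button: Push button of the green bowl's timer, value in m: 0 up, grows to 0.008 fully down; sprung, starts to move at 1.8 N, 3.9 N half-way, 6 N at the bottom (a hard stop); counts as pressed past half-way; springs up by itself
- green_clear_top (a point): Centre of the upper face of the white clear button of the timer at the green bowl; the cap is 26 mm in diameter; its face stands 40 mm above the table when up (12 mm above the timer's top) and 32 mm when fully down, in a black collar 42 mm in diameter reaching 32 mm above the table. Moves with the cap
- green_start (a joint): Red start button: Push button of the green bowl's timer, value in m: 0 up, grows to 0.008 fully down; sprung, starts to move at 1.8 N, 3.9 N half-way, 6 N at the bottom (a hard stop); counts as pressed past half-way; springs up by itself
- green_start_top (a point): Centre of the upper face of the red start button of the timer at the green bowl; the cap is 26 mm in diameter; its face stands 40 mm above the table when up (12 mm above the timer's top) and 32 mm when fully down, in a black collar 42 mm in diameter reaching 32 mm above the table. Moves with the cap
- timer_can: Bystander timer, with the blue can on its near side; identical to the others: grey box 80 deep (x) x 110 wide (y) x 28 high, 250 g nominal, standing loose on rubber; origin at the centre of its underside, z up; green display strip (1.5 mm raised) on its +x half, two push buttons on its -x half at x = -14: white at y = +28, red at y = -28 (own axes, mm). Its yaw is within about 0.35 rad of the world's. 
- timer_lone: Bystander timer with nothing at it; identical to the others: grey box 80 deep (x) x 110 wide (y) x 28 high, 250 g nominal, standing loose on rubber; origin at the centre of its underside, z up; green display strip (1.5 mm raised) on its +x half, two push buttons on its -x half at x = -14: white at y = +28, red at y = -28 (own axes, mm). Its yaw is within about 0.35 rad of the world's. 
- can_clear (a joint): White button of the can's timer, to be left alone; value as for the other buttons
- can_start (a joint): Red button of the can's timer, to be left alone; value as for the other buttons
- lone_clear (a joint): White button of the lone timer, to be left alone; value as for the other buttons
- lone_start (a joint): Red button of the lone timer, to be left alone; value as for the other buttons
- bowl: Green plastic mixing bowl, 100 mm across the rim, 55 high, loose; origin at the centre of its underside. It stands 115 mm (centre to centre) from its timer, on that timer's button side (-x, towards the robot)
- can: Loose can with a blue label, 52 mm in diameter, 150 high; origin at the centre of its underside. It stands about 115 mm from the can's timer on that timer's -x side

How it is judged:
By the outcome, as a careful person would: the job done as asked, in the order asked, and still so for the second after the job is handed in, with the robot touching nothing.
It also fails if it takes over 40 s, if anything falls off the work surface, if the arm or the gripper's body presses on something with over 40 N, if the wrist force passes 120 N, or if a joint passes its speed limit or range.

## Working session

There is one attempt and no reset: what is moved stays moved. The work goes in short steps, Python scripts to look and compute and a shell command to move; the robot and the scene stay as the last step left them, time stands still between calls to the robot, and variables do not carry over. Pictures are saved under pics/ and viewed, about 8 in all and at most 12, crops included, and the job is handed in when it is done.

```bash
mkdir -p pics; ls; python3 - <<'E'
from rig import manip, viewer
import cv2,numpy as np
s=manip.get_state()
print({k:np.round(v,3) for k,v in s.items()})
a=[viewer.get_image(n) for n in("scene","top")]
for n,d in zip(("scene","top"),a):
    np.savez(f"pics/{n}0.npz",**d); print(n,d["intrinsics"],np.round(d["world_from_camera"],3), d.keys())
    cv2.imwrite(f"pics/{n}0.png",d["frame"])
E
```

```text
pics
{'clock': np.float64(0.0), 'qpos': array([-1.273,  0.277,  1.506,  0.   ,  1.361, -0.121]), 'qd': array([-0.   , -0.003,  0.   , -0.001,  0.001,  0.   ]), 'effort': array([-0.0000e+00, -4.1677e+01, -2.4580e+01, -0.0000e+00,  1.1000e-02,
        0.0000e+00]), 'position': array([ 0.234, -0.525,  0.23 ]), 'ee_rot': array([-0.001,  0.978,  0.208, -0.   ]), 'contact_force': array([ 0.28 , -0.797, -0.136]), 'moment': array([-0.019, -0.001, -0.005]), 'width': np.float64(0.085)}
scene [[347.82469051   0.         253.4576127 ]
 [  0.         347.82469051 185.13674434]
 [  0.           0.           1.        ]] [[-0.776 -0.507  0.376  0.753]
 [ 0.631 -0.635  0.445  0.339]
 [ 0.014  0.583  0.813  0.625]
 [ 0.     0.     0.     1.   ]] dict_keys(['frame', 'range_z', 'intrinsics', 'world_from_camera'])
top [[496.70238897   0.         256.02413142]
 [  0.         496.70238897 198.92153608]
 [  0.           0.           1.        ]] [[ 0.004  0.996 -0.087  0.399]
 [-1.     0.004  0.004  0.028]
 [ 0.004  0.087  0.996  1.123]
 [ 0.     0.     0.     1.   ]] dict_keys(['frame', 'range_z', 'intrinsics', 'world_from_camera'])
```

View pics/top0.png

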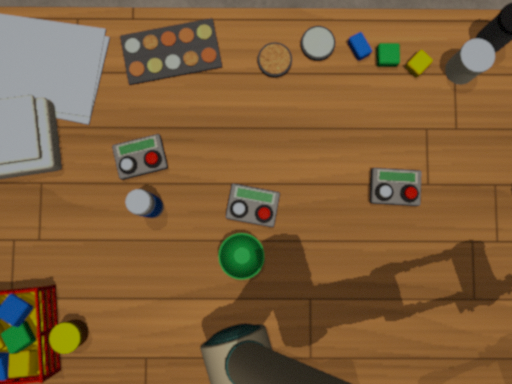

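View pics/scene0.png

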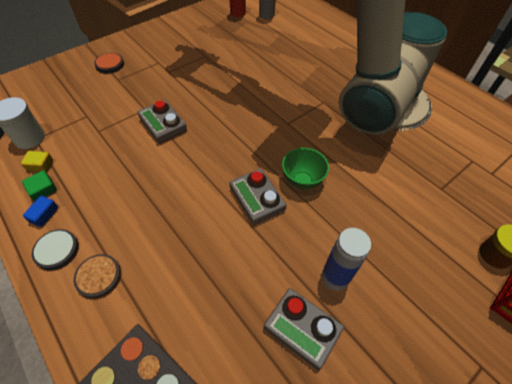

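The top view shows three timers. The target is at about (253,205), with white (239,209) and red (264,213), and the bowl is at (241,255). In the scene view its white is at (270,198) and its red at (257,178). Next I triangulate.

```bash
cat > h.py <<'E'
import numpy as np,cv2
def ray(d,uv):
    K,T=d["intrinsics"],d["world_from_camera"]
    p=cv2.undistortPoints(np.array([[uv]],float),K,None)[0,0]
    return T[:3,3],T[:3,:3]@np.array([p[0],-p[1],-1.])
def plane(d,uv,z):
    o,r=ray(d,uv); return o+r*(z-o[2])/r[2]
def tri(rs):
    A=np.zeros((3,3));b=np.zeros(3)
    for o,r in rs:
        r=r/np.linalg.norm(r);P=np.eye(3)-np.outer(r,r);A+=P;b+=P@o
    x=np.linalg.solve(A,b); return x,[np.linalg.norm(np.cross(x-o,r/np.linalg.norm(r))) for o,r in rs]
def blob(f,kind,near,rad=14):
    h=cv2.cvtColor(f,cv2.COLOR_BGR2HSV)
    if kind=="red": m=cv2.inRange(h,(0,190,90),(6,255,255))|cv2.inRange(h,(174,190,90),(180,255,255))
    elif kind=="white": m=cv2.inRange(h,(0,0,170),(180,50,255))
    else: m=cv2.inRange(h,(50,120,40),(85,255,255))
    n,l,s,c=cv2.connectedComponentsWithStats(m)
    i=min((i for i in range(1,n) if s[i,4]>12),key=lambda i:np.hypot(*(c[i]-near)))
    return c[i],s[i]
E
python3 - <<'E'
from h import *
S,T=[dict(np.load(f"pics/{n}0.npz")) for n in("scene","top")]
R={}
for k,a,b in(("white",(270,198),(239,209)),("red",(257,178),(264,213)),("green",(305,168),(241,255))):
    (ca,sa),(cb,sb)=blob(S["frame"],k,a),blob(T["frame"],k,b)
    print(k,ca,sa,cb,sb,"tri",*tri([ray(S,ca),ray(T,cb)]),"top@.04",plane(T,cb,.04),"scene@.04",plane(S,ca,.04))
    R[k]=plane(T,cb,.04)
d=R["white"]-R["red"];print(np.linalg.norm(d),"yaw",np.arctan2(-d[0],d[1]))
E
```

```text
Traceback (most recent call last):
  File "h.py", line 19, in blob
    i=min((i for i in range(1,n) if s[i,4]>12),key=lambda i:np.hypot(*(c[i]-near)))
ValueError: min() iterable argument is empty
```

```bash
cat > m.py <<'E'
from h import *
S,T=[dict(np.load(f"pics/{n}0.npz")) for n in("scene","top")]
for d,u,v in((S,270,198),(T,239,209),(S,263,208),(T,252,207),(S,257,178),(T,264,213)): print(cv2.cvtColor(d["frame"],cv2.COLOR_BGR2HSV)[v,u],end=" ")
R={}
for k,a,b in(("white",(270,198),(239,209)),("red",(257,178),(264,213)),("green",(305,168),(241,255))):
    (ca,sa),(cb,sb)=blob(S["frame"],k,a),blob(T["frame"],k,b)
    print(k,ca,sa,cb,sb,"tri",*tri([ray(S,ca),ray(T,cb)]),"top@.04",plane(T,cb,.04),"scene@.04",plane(S,ca,.04))
    R[k]=plane(T,cb,.04)
d=R["white"]-R["red"];print(np.linalg.norm(d),"yaw",np.arctan2(-d[0],d[1]))
E
sed -i 's/(0,0,170)/(0,0,150)/;s/(0,190,90)/(0,190,70)/' h.py; python3 m.py
```

```text
[102  23 200] [109  12 167] [ 17  32 143] [ 18  27 123] [  2 217 181] [  2 235 162] white [269.85057471 195.04597701] [265 190  11  11  87] [238.44736842 208.09210526] [234 204  10  10  76] tri [0.47311025 0.06102307 0.04300809] [np.float64(0.0007468398769005024), np.float64(0.0007468398769004667)] top@.04 [0.4728071  0.06166372 0.04      ] scene@.04 [0.47216367 0.05902577 0.04      ]
red [256.45192308 176.65384615] [251 172  12  11 104] [263.68595041 212.87603306] [258 207  12  13 121] tri [0.46302408 0.00606065 0.0393636 ] [np.float64(0.0006145803208224332), np.float64(0.0006145803208224134)] top@.04 [0.46255204 0.00650919 0.04      ] scene@.04 [0.46375473 0.00596859 0.04      ]
green [305.10369833 166.24728064] [ 282  148   47   38 1379] [241.01682692 255.75540865] [ 219  233   45   46 1664] tri [0.36989743 0.05482352 0.04969073] [np.float64(0.00044362247875694903), np.float64(0.0004436224787570354)] top@.04 [0.3693559  0.05541559 0.04      ] scene@.04 [0.36373198 0.04968793 0.04      ]
0.056099802186188784 yaw -0.18383397545463168
```

The two views agree: white is at (0.473, 0.061), red at (0.463, 0.006), and the tops are at about 0.04. I'll go above white with the fingers shut.

```bash
python3 -m crank '[[0.05,-0.048,0,0,0,0],[0.09,-0.086,0,0,0,0],[0.13,-0.125,0,0,0,0],[0.17,-0.163,0,0,0,0],[0.21,-0.201,0,0,0,0],[0.25,-0.24,0,0,0,0],[0.29,-0.278,0,0,0,0],[0.33,-0.316,0,0,0,0],[0.37,-0.355,0,0,0,0],[0.41,-0.393,0,0,0,0],[0.44,-0.422,0,0,0,0],[0.457,-0.438,0,0,0,0],[0.457,-0.438,0.05,0,0,0],[0.457,-0.438,0.09,0,0,0],[0.457,-0.438,0.1,0,0,0],[0.457,-0.438,0.1,0,0,0],[0.457,-0.438,0.1,0,0,0]]' 0 20
cat > look.py <<'E'
from h import *
from rig import manip,viewer
import sys
from scipy.spatial.transform import Rotation
s=manip.get_state(); d=viewer.get_image("wrist")
q=s["ee_rot"]; R=Rotation.from_quat(np.r_[q[1:],q[0]]).as_matrix()
np.savez("pics/"+sys.argv[1]+".npz",R=R,p=s["position"],**d)
cv2.imwrite("pics/"+sys.argv[1]+".png",d["frame"])
print(s["clock"],s["position"],s["contact_force"],s["width"],"\n",R.round(3),d["intrinsics"],d["mount"].round(3))
E
python3 look.py w1
```

```text
clock: 2.22
position: [0.4744, 0.0611, 0.1329]
ee_rot: [-0.0, 0.978, 0.208, 0.001]
contact_force: [0.1, 1.2, 0.5]
width: 0.0001
2.225 [0.47443438 0.06113171 0.13286217] [0.08529234 1.1772007  0.47654764] 0.00014089497994363386 
 [[ 0.914  0.406  0.003]
 [ 0.406 -0.914  0.002]
 [ 0.003 -0.    -1.   ]] [[297.31863964   0.         256.05069548]
 [  0.         297.31863964 191.70036316]
 [  0.           0.           1.        ]] [[-0.001  0.957  0.29   0.075]
 [ 1.     0.001  0.     0.   ]
 [ 0.     0.29  -0.957 -0.143]
 [ 0.     0.     0.     1.   ]]
```

View pics/w1.png

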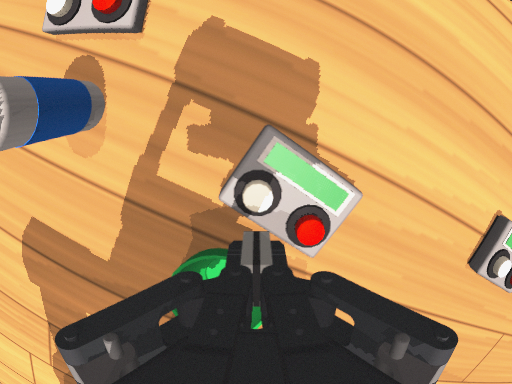

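The wrist view shows the target's white button at (257,196) and its red one at (310,229). The bowl sits partly behind the fingers. I'll project these onto z=0.04.

```bash
cat > w.py <<'E'
from h import *
import sys
d=np.load("pics/"+sys.argv[1]+".npz"); K=d["intrinsics"]; M=d["mount"]; R=d["R"]; p=d["p"]
for k,n in(("white",(257,196)),("red",(310,229))):
    c,s=blob(d["frame"],k,n)
    v=cv2.fisheye.undistortPoints(np.array([[c]]),K,np.zeros(4))[0,0]
    r=R@M[:3,:3]@np.array([v[0],-v[1],-1]); o=p+R@M[:3,3]
    x=o+r*(.04-o[2])/r[2]; print(k,c,s,x,"tool shift",R.T@(x-p))
E
python3 w.py w1
```

```text
white [257.61538462 196.2780027 ] [243 180  31  33 741] [0.47466332 0.05970368 0.04      ] tool shift [-0.00066136  0.00142478  0.09286015]
red [309.46732955 229.83380682] [295 215  30  31 704] [0.4648659  0.00548195 0.04      ] tool shift [-0.03164714  0.04698633  0.09275008]
```

```bash
python3 -m crank '[[-0.001,0.001,0.04,0,0,0],[-0.001,0.001,0.07,0,0,0],[-0.001,0.001,0.085,0,0,0],[-0.001,0.001,0.087,0,0,0],[-0.001,0.001,0.087,0,0,0],[-0.001,0.001,0.087,0,0,0]]'
```

```text
clock: 3.02
position: [0.4751, 0.0599, 0.047]
ee_rot: [-0.0, 0.978, 0.208, 0.003]
contact_force: [0.3, 0.7, -0.2]
width: 0.0
```

```bash
python3 -m crank '[[-0.001,0,0.004,0,0,0],[-0.001,0,0.007,0,0,0],[-0.001,0,0.009,0,0,0],[-0.001,0,0.011,0,0,0],[-0.001,0,0.0125,0,0,0],[-0.001,0,0.0125,0,0,0],[-0.001,0,0.0125,0,0,0]]'
```

```text
clock: 3.9
position: [0.4751, 0.0596, 0.0359]
ee_rot: [0.0, 0.978, 0.208, 0.004]
contact_force: [-1.7, -0.4, 14.9]
width: -0.0001
```

The force is 14.9 N, so the button is at its stop: the tip sits about 3–4 mm lower than reported. I'll back off, then press red less deeply.

```bash
python3 -m crank '[[0,0,-0.002,0,0,0],[0,0,-0.005,0,0,0],[0,0,-0.012,0,0,0],[0,0,-0.04,0,0,0],[0,0,-0.08,0,0,0],[0,0,-0.097,0,0,0],[0,0,-0.097,0,0,0],[0,0,-0.097,0,0,0]]'; python3 look.py w2; python3 w.py w2
```

```text
clock: 4.9
position: [0.4733, 0.0594, 0.1318]
ee_rot: [-0.0, 0.978, 0.208, 0.003]
contact_force: [0.1, -0.2, 0.3]
width: 0.0002
4.9 [0.47325562 0.05941673 0.13184213] [ 0.11329725 -0.22170215  0.28603693] 0.00018275699538011916 
 [[ 0.914  0.407  0.005]
 [ 0.407 -0.914  0.001]
 [ 0.005  0.001 -1.   ]] [[297.31863964   0.         256.05069548]
 [  0.         297.31863964 191.70036316]
 [  0.           0.           1.        ]] [[-0.001  0.957  0.29   0.075]
 [ 1.     0.001  0.     0.   ]
 [ 0.     0.29  -0.957 -0.143]
 [ 0.     0.     0.     1.   ]]
white [256.06391478 194.84420772] [241 179  31  32 751] [0.47459098 0.05979639 0.04      ] tool shift [0.00091335 0.00013339 0.09184799]
red [308.39548023 228.69774011] [294 214  30  31 708] [0.46482448 0.00551746 0.04      ] tool shift [-0.03007475  0.04575476  0.09172352]
```

View pics/w2.png

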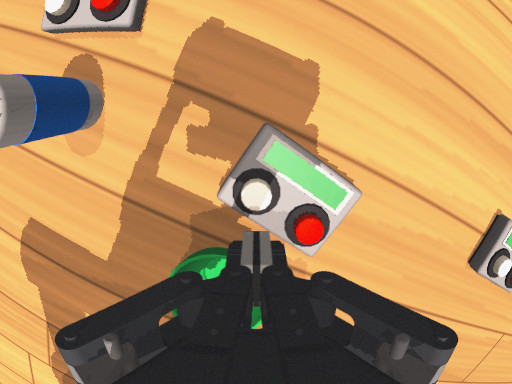

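The timer hasn't moved (0.1 mm) and the white cap at (256,195) is back up. Now red, at (308,229).

```bash
python3 -m crank '[[-0.015,0.023,0,0,0,0],[-0.03,0.046,0,0,0,0],[-0.03,0.046,0.03,0,0,0],[-0.03,0.046,0.06,0,0,0],[-0.03,0.046,0.08,0,0,0],[-0.03,0.046,0.083,0,0,0],[-0.03,0.046,0.083,0,0,0],[-0.03,0.046,0.083,0,0,0]]' && python3 -m crank '[[0,0,0.003,0,0,0],[0,0,0.005,0,0,0],[0,0,0.005,0,0,0],[0,0,0.005,0,0,0]]'
```

```text
clock: 5.95
position: [0.4655, 0.0053, 0.0492]
ee_rot: [0.0, 0.978, 0.208, 0.003]
contact_force: [-0.2, 0.1, 0.6]
width: -0.0003
clock: 6.45
position: [0.4655, 0.0053, 0.0442]
ee_rot: [0.0, 0.978, 0.208, 0.003]
contact_force: [-0.5, -0.4, 0.6]
width: -0.0001
```

```bash
python3 -m crank '[[0,0,0.002,0,0,0],[0,0,0.004,0,0,0],[0,0,0.004,0,0,0],[0,0,0.004,0,0,0]]'
```

```text
clock: 6.95
position: [0.4656, 0.0052, 0.0403]
ee_rot: [0.0, 0.978, 0.208, 0.003]
contact_force: [-0.9, 0.2, 3.9]
width: -0.0002
```

```bash
python3 -m crank '[[0,0,0.001,0,0,0],[0,0,0.002,0,0,0],[0,0,0.0025,0,0,0],[0,0,0.0025,0,0,0],[0,0,0.0025,0,0,0]]'
```

```text
clock: 7.58
position: [0.4657, 0.0053, 0.0379]
ee_rot: [0.0, 0.978, 0.208, 0.003]
contact_force: [-0.7, -0.1, 5.3]
width: 0.0
```

The force is 5.3 N, which puts the travel at about 6.5 mm: clearly pressed and short of the stop. Retracting.

```bash
python3 -m crank '[[0,0,-0.002,0,0,0],[0,0,-0.005,0,0,0],[0,0,-0.012,0,0,0],[0,0,-0.04,0,0,0],[0,0,-0.08,0,0,0],[0,0,-0.12,0,0,0],[0,0,-0.15,0,0,0],[0,0,-0.15,0,0,0],[0,0,-0.15,0,0,0]]'; python3 look.py w3; python3 w.py w3; python3 - <<'E'
from rig import viewer
import numpy as np,cv2
a=viewer.get_image("scene")["frame"];b=np.load("pics/scene0.npz")["frame"]
cv2.imwrite("pics/s3.png",a)
for n,(x0,y0,x1,y1) in dict(target=(225,160,290,225),bowl=(280,145,330,190),can=(318,225,372,290),tcan=(260,285,345,368),lone=(135,95,190,145)).items():
    print(n,np.abs(a[y0:y1,x0:x1].astype(int)-b[y0:y1,x0:x1]).mean().round(2))
E
```

```text
clock: 8.7
position: [0.4639, 0.0052, 0.187]
ee_rot: [-0.0, 0.978, 0.208, 0.002]
contact_force: [-0.6, -0.4, -1.3]
width: 0.0001
8.7 [0.46393981 0.00521409 0.18704008] [-0.56780301 -0.42660965 -1.28699791] 0.0001243872704701628 
 [[ 0.914  0.407  0.004]
 [ 0.407 -0.914  0.001]
 [ 0.005  0.001 -1.   ]] [[297.31863964   0.         256.05069548]
 [  0.         297.31863964 191.70036316]
 [  0.           0.           1.        ]] [[-0.001  0.957  0.29   0.075]
 [ 1.     0.001  0.     0.   ]
 [ 0.     0.29  -0.957 -0.143]
 [ 0.     0.     0.     1.   ]]
white [260.22011385 151.75521822] [ 202   99  103  108 1581] [0.49191924 0.01293598 0.04      ] tool shift [0.02801164 0.0042475  0.1471753 ]
red [256.34482759 179.52298851] [244 167  26  26 522] [0.46450304 0.00493029 0.04      ] tool shift [-0.00029071  0.00041364  0.14704057]
target 16.57
bowl 17.04
can 6.76
tcan 6.6
lone 6.52
```

View pics/w3.png

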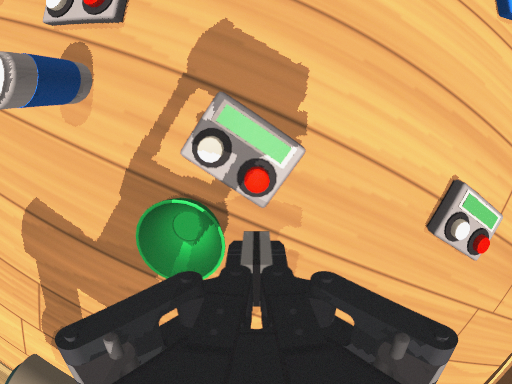

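View pics/s3.png

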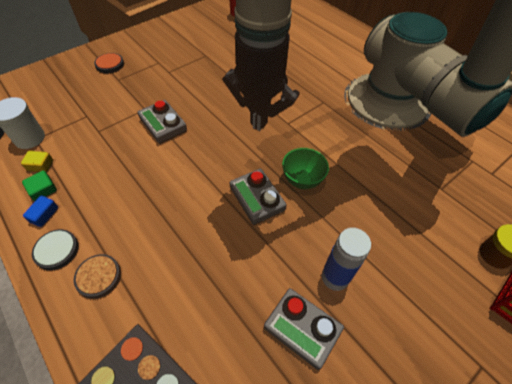

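Both caps are up, with white at (211,150) and red at (257,180) in the wrist view. The timer and bowl are in place, and the arm is well clear.

```bash
python3 -c "
from rig import job; print(job.sign_off())"
```

```text
the job is handed in; nothing more can be done
None
```

On the timer at the green bowl I pressed white, let it come up, then pressed red and let it come up. The job was handed in at about 9 s with the fingers about 14 cm above the table.

**White:** this press was firmer than intended. It reached about 15 N, so the cap went down to its stop. The fingertips reached about 4 mm lower than the measured height says, going by the red button's spring force. The timer did not move: positions before and after agreed within about 0.1 mm.

**Red:** I pressed in small steps to 5.3 N, which is about 6.5 mm of the 8 mm travel, past half-way and short of the stop.

**Last checks:**
- **Buttons:** both caps look up, and red measured within 1 mm of where it was before.
- **Other things:** the bowl, the can and the other timers look where they were at the start.
- **Checks that gave no clean result:**
  - The last colour measurement of white failed because its mask merged with other bright areas, so I judged that cap by eye.
  - The image-difference numbers were raised everywhere, most around the target timer and bowl. I put this down to the arm's shadow and changed lighting, and relied on looking at the pictures instead.

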